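# Hold the wax block home in the squaring jig

## Task

Take the large rectangular wax-topped wooden specimen block to the squaring jig and stand it on the jig's metal plate, with one long side of its wooden base flush along the fence and one end flush against the stop. Then, with one slanting push, press it down onto the plate and against the fence at once, with about ten newtons each way, and finish while still holding that push so that a colleague can scribe the block. Leave everything else on the bench where it is.

Things in the scene. Friction and masses are not known exactly. Their poses are not given: they have to be found in the camera images.
- block: The large specimen block, loose, about 0.1 to 0.16 kg, standing upright on the bench: a brown hardwood base 50 (x) x 70 (y) x 25 mm (z) with a cream paraffin-wax block 36 (x) x 44 (y) x 30 mm centred on top of it (rigid here; wax from 25 to 55 mm height). Origin: centre of the underside; z up. It is symmetric: either long side may go to the fence. The wax stands clear above fence and stop and is good to grip.
- plate: Fixed dark grey metal base plate of the squaring jig, 170 (x) x 260 (y) x 12 mm thick, lying on the bench; origin at the centre of its underside, top face 12 mm up. Its yaw varies. It is not slippery (friction with the block about 0.8 to 1.2): a block that is pressed down hard before it reaches the fence sticks where it is.
- fence: Fixed bare aluminium fence on the plate, a bar 25 (x) x 250 (y) x 24 mm high, running along the plate's y on the side away from the robot. Origin: on the face that the block goes against, at mid-length and at the level of the plate's top; the face looks along the fence's own -x, the bar runs along its y.
- stop: Fixed bare aluminium stop bar on the plate, butting square against the fence: 60 (x) x 22 (y) x 24 mm high. Origin: the inner corner of fence and stop, at the level of the plate's top; axes as the fence's. The face for the block's end looks along its own -y; the block belongs at its -y, -x side, so home is with the block's centre 25 mm to -x and 35 mm to -y of this origin. Where it stands along the fence varies.
- small_block: Bystander: small square wax-topped wooden block, 36 x 36 x 32 mm; origin centre of underside. Leave alone.
- round_chuck: Bystander: round steel chuck with wax, 48 mm diameter, 36 mm high; origin centre of underside. Leave alone.
- wash_bottle: Bystander: frosted white wash bottle, 66 mm diameter, 150 mm high; origin centre of underside. Leave alone.
- stain_jar: Bystander: jar with dark lid, 60 mm diameter, 80 mm high; origin centre of underside. Leave alone.
- slide_box: Bystander: white flat slide box 85 x 160 x 32 mm; origin centre of underside. Leave alone.
- beaker: Bystander: tan beaker, 90 mm diameter, 110 mm high; origin centre of underside. Leave alone.
Mind the look-alikes: they are no part of the job. Leave any yellow look-alike of the block alone.

How it is judged:
At the end, for the whole second after the job is handed in: The robot is pressing the block: more than 3 N between block and fence and more than 5 N between block and plate, the block's centre within 3 mm of home (25 mm from the fence face, 35 mm from the stop face, underside on the plate), its long side along the fence and upright within 0.05 rad, at rest (contact force between block and fence above 3 N and contact force between block and plate above 5 N and contact force between any of the arm, the fingers and block above 3 N and x of block in the frame of fence between -0.028 and -0.022 m and y of block in the frame of stop between -0.038 and -0.032 m and z of block in the frame of fence between -0.003 and 0.003 m and angle between the y axis of block and the y axis of fence, either way round below 0.05 rad and angle between block's own z axis and vertical below 0.05 rad and linear speed of block below 0.01 m/s); the arm keeps its last pose, push and grip.
It fails at once if another thing on the bench is moved more than 30 mm (distance of any of small_block, round_chuck, wash_bottle, stain_jar, slide_box, beaker from where it was at the start of the episode above 0.03 m).
It also fails if it takes over 56 s, if anything falls off the work surface, if the arm or the gripper's body presses on something with over 40 N, if the wrist force passes 120 N, or if a joint passes its speed limit or range.

## Robot

A 6-joint arm with a two-finger parallel gripper is mounted at the origin on the work surface. World frame = base frame: x ahead of the robot, y to its left, z up, the work surface at z = 0. Lengths are in m, angles in rad, forces in N, time in s.
With the tool pointing down it reaches from about 0.35 to 0.775 m from the base axis. Payload 7.3 kg.
Tool frame: the origin (TCP) lies at the very end of the fingers, on their centre line; the grasp point (between the pads) lies 19 mm behind it; z points along the fingers, y is the line along which they close (so a half turn about z gives the same grasp; the last joint's range is limited). The gripper opens to 92 mm and grips with 3 to 60 N. Pads are 19 mm wide; open, the fingers measure 130 mm over their backs; the gripper's body (75 mm by 190 mm) begins 47 mm behind the grasp point.
Start: joints at [-0.146, 0.342, 1.524, -0, 1.275, -0.146], TCP at [0.525, 0, 0.227] pointing down, gripper open.
Joint ranges: [-2.53, 2.53], [-0.77, 2.02], [0.04, 2.7], [-1, 4.14], [0.28, 2.66], [-3.11, 3.11]. Speed limits (rad/s): [2.57, 2.57, 3.14, 3.14, 3.14, 3.14].

## Interface

Orientations are given as [roll, pitch, yaw] about the fixed x, y, z axes, in that order (R = Rz(yaw) Ry(pitch) Rx(roll)).
In Python, from cell import robot gives the robot as it stands. The module is installed in compiled form; this text tells all that it offers.
- The arm moves only by the tool arm_command, never from a script. Its argument "moves" is a list of rows, each a list of 3 entries, a list of its own where there are three numbers: the shift along the tool's x, y, z in m, then the turn, a rotation vector about the tool's x, y, z in rad, then the finger opening in m, from 0 to 0.0918. In form: [[[dx, dy, dz], [ax, ay, az], claw], ...]. A call has exactly 5 rows; each row is the pose to reach, as a shift and turn from the pose commanded when the call began, along the tool's axes at that moment; what a row does not reach only later rows make up. A row lasts 1/10 s, in which the tool goes at most 50 mm and 8.59 degrees, less where a joint would pass 70% of its speed; a pose out of reach is approached as far as the arm can. A call with a gripper value outside its range is refused whole. The fingers move at their own pace and stop on an object; "squeeze" is the grip in N (left out, the last holds). Time passes only in rows, so rows that repeat a pose let the fingers close, or fill a call up. It gives the time, the measured TCP pose, the force, the opening and the grip force at its end, in the units of the state.
- robot.observe(): the state, without advancing time (a new reading comes with each control period).
- robot.read_camera(name): name is "scene" or "side" or "wrist"; returns the picture (384x512x3 uint8, red, green, blue); there is no depth.
- robot.camera_model(name): a dict with "fx", "fy", "cx", "cy" (pixels), "R" (3x3) and "t" (3): a world point X has camera coordinates R X + t. Camera axes: x right, y down, z forward; pixel columns grow to the right and rows downward; lengths in m; the calibration is good to about 2 mm. The wrist camera is an equidistant fisheye: a pixel r from the principal point sees the ray r / f radians off the axis. A picture is of the moment at which its call begins: read the wrist's pose just before it. camera_model takes no time and is no camera call; for the wrist camera it gives the pose at the moment of the call.
- robot.hand_in(): hands the job in; it is judged then, once.
The state is a dict: "time": time; "qpos": joint angles; "qvel": joint speeds; "joint_efforts": joint torques, N m; "tool_pos": TCP position; "tool_rot": TCP orientation; "contact_force": force on the tool from outside, world axes, zero at the start; "torque": the same for the moment, N m; "opening": finger opening in m; "grip_force": force on a finger pad.
Only numpy, scipy, OpenCV 4.12 (cv2) and the standard library are available. Lean on these libraries where they do the work, as an engineer would, in place of code of your own. Each camera call takes 0.05 s, during which the arm holds its last target. There are 200 camera calls.

## Working session

There is one attempt and no reset: what is moved stays moved. The work goes in short steps, Python scripts to look and compute and a tool call to move; the robot and the scene stay as the last step left them, time stands still between calls to the robot, and variables do not carry over. Pictures are saved under pics/ and viewed, at most 10 in all, crops included, and the job is handed in when it is done.

Besides the shell and the picture viewer there is one more tool, called after ">>>" as a command line: name --argument value ..., lists and objects as JSON in quotes. arm_command: Moves the arm, as the interface text tells. Its arguments: {"type":"object","properties":{"moves":{"type":"array"},"squeeze":{"type":"number"}},"required":["moves"]}

```bash
mkdir -p pics
python3 - <<'E'
from cell import robot
import cv2,numpy as np
s=robot.observe();print(s)
a=[]
for n in("scene","side","wrist"):
    p=robot.read_camera(n);cv2.imwrite(f"pics/{n}0.png",p[:,:,::-1])
    m=robot.camera_model(n);print(n,{k:np.round(v,4).tolist() for k,v in m.items()})
E
```

```text
{'time': 0.0, 'qpos': array([-1.45996341e-01,  3.42729829e-01,  1.52503108e+00, -8.98089184e-06,
        1.27538895e+00, -1.45981236e-01]), 'qvel': array([-0.00087977, -0.00096527,  0.00019824, -0.00129724,  0.00016509,
       -0.0001977 ]), 'joint_efforts': array([ 7.61924657e-04, -4.31245601e+01, -2.44219762e+01,  7.17750052e-02,
        5.59406646e-02, -1.04314388e-04]), 'tool_pos': array([5.24588519e-01, 8.19226521e-05, 2.26036365e-01]), 'tool_rot': array([-3.14005076e+00, -2.18019902e-04,  1.57078368e+00]), 'contact_force': array([0.15137477, 0.52741554, 0.68768938]), 'torque': array([ 0.01633248, -0.01373083,  0.01116563]), 'grip_force': 0.0, 'opening': 0.09163743159283759}
scene {'fx': 347.013, 'fy': 347.013, 'cx': 257.6679, 'cy': 196.4501, 'R': [[0.1896, 0.9819, 0.0004], [0.5783, -0.1113, -0.8082], [-0.7935, 0.1535, -0.5889]], 't': [-0.1063, -0.3127, 1.572]}
side {'fx': 353.3117, 'fy': 353.3117, 'cx': 250.7277, 'cy': 192.3928, 'R': [[0.9861, -0.1652, -0.0165], [-0.128, -0.6931, -0.7094], [0.1057, 0.7016, -0.7046]], 't': [-0.5689, 0.0832, 1.0466]}
wrist {'fx': 297.3186, 'fy': 297.3186, 'cx': 258.1337, 'cy': 190.6752, 'R': [[1.0, 0.0008, 0.0002], [0.0007, -0.9517, 0.3069], [0.0004, -0.3069, -0.9517]], 't': [-0.5265, -0.0387, 0.391]}
```

View pics/scene0.png

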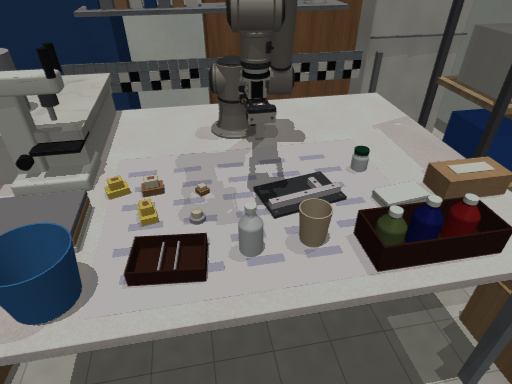

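View pics/wrist0.png

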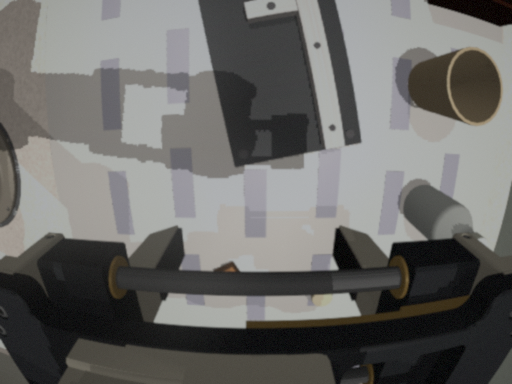

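View pics/side0.png

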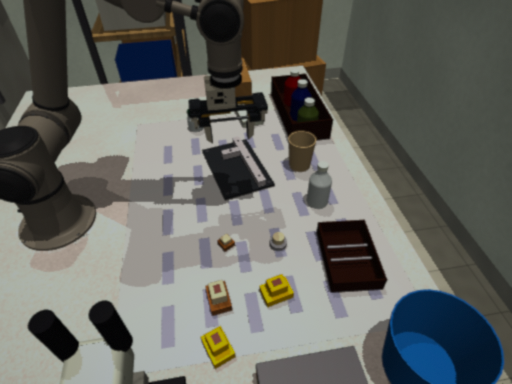

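Candidates: the brown block with cream wax is at scene (152,186), side (218,297). The yellow look-alikes are at scene (117,187) and (148,212). The small block is at scene (202,189), side (227,242), and the round chuck at scene (197,215). By the description I choose the brown one at scene (152,186). The jig lies at scene (300,192), with its stop at about (315,184). I'll check the choice in a close crop.

Run:
```python
import cv2,numpy as np
A=cv2.imread("pics/scene0.png");B=cv2.imread("pics/side0.png")
r=lambda I,x,y,w,h,k:cv2.resize(I[y:y+h,x:x+w],None,fx=k,fy=k,interpolation=cv2.INTER_CUBIC)
c=np.vstack([np.hstack([r(A,130,165,50,38,8),r(B,195,270,50,38,8)]),np.hstack([r(A,250,168,100,74,4),r(B,195,130,100,74,4)])])
cv2.imwrite("pics/crop1.png",c);print(c.shape)
```

```text
(600, 800, 3)
```

View pics/crop1.png

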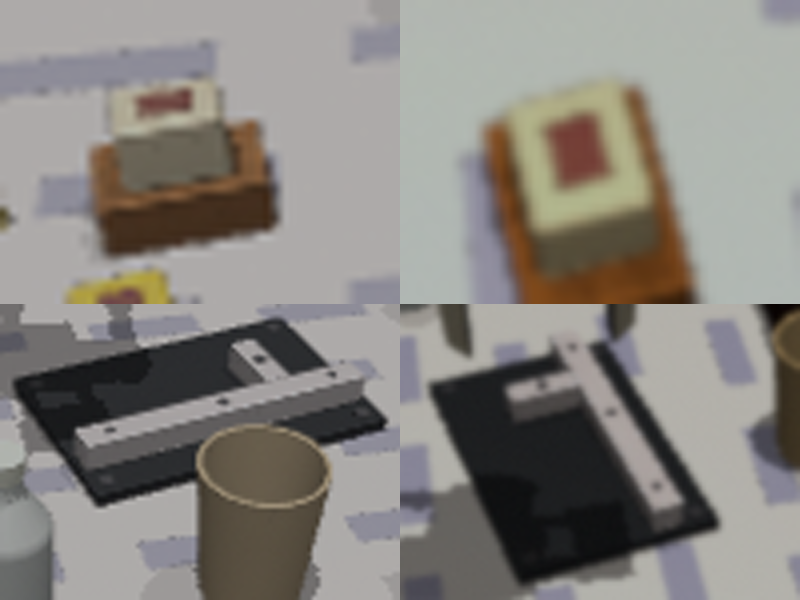

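The crop confirms it: brown hardwood base, cream wax with a red label at scene (150.4,177.8), side (217.2,288.8). It isn't yellow. The jig's plate corners, fence and stop are also clear. Next I fit the poses.

```bash
cat > h.py <<'E'
import numpy as np
from scipy.optimize import least_squares
def proj(m,X,fish=False):
    c=np.asarray(X)@np.asarray(m["R"]).T+m["t"]
    if fish:
        r=np.hypot(c[:,0],c[:,1]);th=np.arctan2(r,c[:,2]);k=th/np.maximum(r,1e-9)
        return np.c_[m["fx"]*c[:,0]*k+m["cx"],m["fy"]*c[:,1]*k+m["cy"]]
    return np.c_[m["fx"]*c[:,0]/c[:,2]+m["cx"],m["fy"]*c[:,1]/c[:,2]+m["cy"]]
def place(p,L):
    L=np.asarray(L,float);c,s=np.cos(p[2]),np.sin(p[2])
    return np.c_[p[0]+c*L[:,0]-s*L[:,1],p[1]+s*L[:,0]+c*L[:,1],L[:,2]]
def fit(views,p0,geom):
    """views: (model,pixels,fish); geom(p) -> list of world point arrays"""
    f=lambda p:np.concatenate([(proj(m,X,fi)-px).ravel() for (m,px,fi),X in zip(views,geom(p))])
    r=least_squares(f,p0,loss="soft_l1");return r.x,np.round(f(r.x),1)
E
python3 - <<'E'
from cell import robot
from h import *
S=robot.camera_model("scene");D=robot.camera_model("side");W=robot.camera_model("wrist")
a=lambda c,o,k:np.array(c)/k+o
b=[(35,-25),(-35,-25)]
# block: local (x,y,z); long axis guess along world y
sc=a([(92,150),(105,205),(275,185),(262,125),(105,255),(278,225),(163,102)],(130,165),8)
si=a([(578,150),(487,128),(640,92)],(195-50,270),8)
Ls=[(-.025,-.035,.025),(.025,-.035,.025),(.025,.035,.025),(-.025,.035,.025),(.025,-.035,0),(.025,.035,0),(0,0,.055)]
Li=[(0,0,.055),(-.025,.035,.025),(.025,.035,.025)]
print(fit([(S,sc,0),(D,si,0)],[.5,-.3,0],lambda p:[place(p,Ls),place(p,Li)]))
ps=a([(15,383),(280,320),(385,420),(100,503)],(250,168-76),4)
pd=a([(430,384),(605,345),(718,523),(522,582)],(195-100,130-76),4)
P=[(-.085,-.13,.012),(-.085,.13,.012),(.085,.13,.012),(.085,-.13,.012)]
Q=[(-.085,.13,.012),(.085,.13,.012),(.085,-.13,.012),(-.085,-.13,.012)]
pw=[(237,165),(360,143)]
print(fit([(S,ps,0),(D,pd,0),(W,pw,1)],[.6,.1,0],lambda p:[place(p,P),place(p,Q),place(p,[P[0],P[3]])]))
E
```

```text
(array([ 0.44432833, -0.33565078,  0.14491294]), array([-1.1, -0.9, -1.6,  0.3, -0.9, -1.2, -1. , -1.6, -0.1,  0.3, -0.1,
       -0.1, -0.1, -0.5,  0.6, -1.5, -0.5, -1.7,  0.3, -2.9]))
(array([0.55446747, 0.14015483, 0.20238038]), array([-0.9, -1.5, -0.2, -1.3,  0.7, -0.7, -1. , -1.9,  0.1, -1.3,  0.9,
       -2.3,  1.4, -2. , -0.1, -2.6, -1.5,  1.9,  2.8, -0.3]))
```

>>> arm_command --moves '[[[-0.045, -0.01, 0], [0, 0, -0.05], 0.09], [[-0.09, -0.025, 0], [0, 0, -0.1], 0.09], [[-0.135, -0.04, 0], [0, 0, -0.145], 0.09], [[-0.18, -0.05, 0], [0, 0, -0.145], 0.09], [[-0.225, -0.065, 0], [0, 0, -0.145], 0.09]]'

```text
time: 0.65
tool_pos: [0.4594, -0.2266, 0.2266]
tool_rot: [3.141, -0.0, 1.716]
contact_force: [0.9, -0.5, 0.3]
opening: 0.0897
grip_force: 0.0
```

Run:
```python
from cell import robot
from h import *
S=robot.camera_model("scene");D=robot.camera_model("side")
def tri(u,v,cu,cv):
    f=lambda X:np.r_[(proj(S,[X])-(u,v)).ravel(),(proj(D,[X])-(cu,cv)).ravel()]
    return least_squares(f,[.6,0,.1]).x.round(3)
print("beaker rim",tri(315,207,301,137)); print("bottle tip",tri(250,207,321,169))
print("jar",tri(362,152,309,105)); print("small",tri(202,187,227,239)); print("chuck",tri(197,213,278,236))
print("yellow",tri(147,205,276,282),tri(116,182,216,339))
s=robot.observe();print(s["time"],s["tool_pos"],s["tool_rot"])
```

```text
beaker rim [0.763 0.117 0.111]
bottle tip [ 0.767 -0.061  0.135]
jar [0.779 0.199 0.24 ]
small [ 0.483 -0.173  0.021]
chuck [ 0.621 -0.194  0.026]
yellow [ 0.582 -0.339  0.044] [ 0.428 -0.448  0.04 ]
0.65 [ 0.4594284  -0.22660005  0.22661199] [ 3.14134379e+00 -3.86703242e-05  1.71617495e+00]
```

>>> arm_command --moves '[[[-0.04, -0.01, 0], [0, 0, 0], 0.09], [[-0.08, -0.02, 0], [0, 0, 0], 0.09], [[-0.125, -0.03, 0.01], [0, 0, 0], 0.09], [[-0.155, -0.03, 0.02], [0, 0, 0], 0.09], [[-0.155, -0.03, 0.02], [0, 0, 0], 0.09]]'

```text
time: 1.15
tool_pos: [0.4516, -0.3858, 0.2043]
tool_rot: [-3.14, -0.002, 1.712]
contact_force: [-0.0, 0.9, -1.0]
opening: 0.0902
grip_force: 0.0
```

Run:
```python
from cell import robot
from h import *
import cv2,pickle
m=robot.camera_model("wrist");p=robot.read_camera("wrist");cv2.imwrite("pics/w1.png",p[:,:,::-1]);pickle.dump(m,open("w1.pkl","wb"))
X=place([.4443,-.3357,.145],[(-.025,-.035,.025),(.025,-.035,.025),(.025,.035,.025),(-.025,.035,.025)])
print(proj(m,X,1).round(1))
s=robot.observe();print(s["time"],s["tool_pos"],s["tool_rot"])
cv2.imwrite("pics/w1c.png",cv2.resize(p[100:300,140:400,::-1],None,fx=3,fy=3,interpolation=cv2.INTER_CUBIC))
```

```text
[[235.1 157.2]
 [278.3 157. ]
 [278.9  96.2]
 [234.1  96.4]]
1.2 [ 0.45190566 -0.38373206  0.2050639 ] [-3.14014909e+00 -2.39503169e-03  1.71328216e+00]
```

View pics/w1c.png

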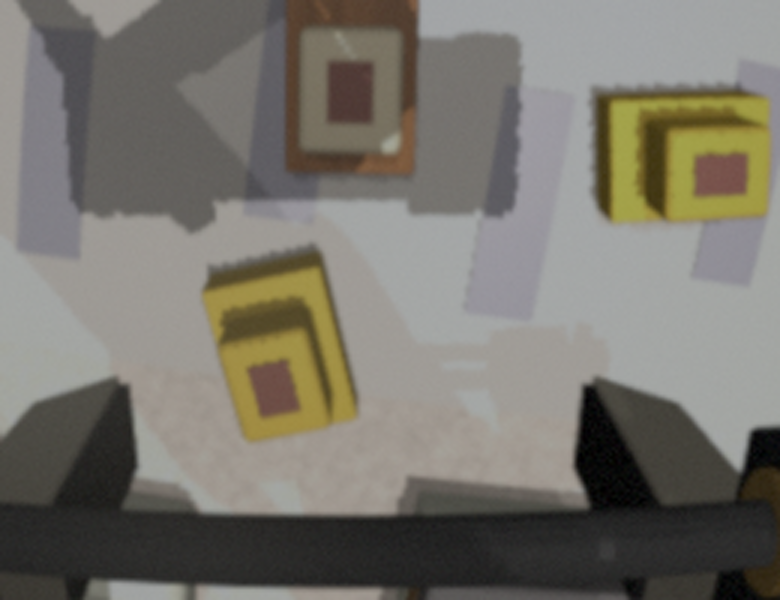

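The wrist view shows the brown block upright and aligned at crop (350,92), with the yellow look-alikes at (270,350) and (690,155). I refine the block pose from its wax and base corners.

```bash
cat >> h.py <<'E'
def toolshift(s,target):
    from scipy.spatial.transform import Rotation as Ro
    return Ro.from_euler("xyz",s["tool_rot"]).as_matrix().T@(np.asarray(target)-s["tool_pos"])
E
python3 - <<'E'
from cell import robot
from h import *
import pickle
m=pickle.load(open("w1.pkl","rb"))
px=np.array([(350,92),(287,172),(413,176),(303,28),(300,152),(403,153),(403,28)])/3+(139.7,99.7)
L=[(0,0,.055),(-.025,-.035,.025),(.025,-.035,.025),(-.018,.022,.055),(-.018,-.022,.055),(.018,-.022,.055),(.018,.022,.055)]
p,r=fit([(m,px,1)],[.444,-.336,.145],lambda p:[place(p,L)]);print(p,r)
s=robot.observe();print(s["time"],s["tool_rot"],toolshift(s,[p[0],p[1],.03]))
E
```

```text
[ 0.44482399 -0.33605659  0.12620926] [ 0.5 -0.3 -0.4  0.1  0.8 -0.6 -1.1 -0.3 -0.3  0.3 -0.3  0.5  0.8  0.2]
1.2 [-3.14014909e+00 -2.39503169e-03  1.71328216e+00] [4.77785298e-02 1.30967380e-05 1.75179001e-01]
```

>>> arm_command --moves '[[[0.024, 0, 0.03], [0, 0, 0.019], 0.07], [[0.048, 0, 0.06], [0, 0, 0.019], 0.07], [[0.048, 0, 0.09], [0, 0, 0.019], 0.07], [[0.048, 0, 0.12], [0, 0, 0.019], 0.07], [[0.048, 0, 0.13], [0, 0, 0.019], 0.07]]'

```text
time: 1.7
tool_pos: [0.4448, -0.3325, 0.0747]
tool_rot: [-3.139, -0.004, 1.698]
contact_force: [0.1, 0.4, 0.1]
opening: 0.0703
grip_force: 0.0
```

Run:
```python
from cell import robot
from h import *
s=robot.observe();print(s["time"],s["tool_pos"],s["tool_rot"],s["qvel"].round(3),toolshift(s,[.4448,-.3361,.03]))
```

```text
1.7 [ 0.4448417  -0.33250461  0.0746514 ] [-3.13889487 -0.00392704  1.69833463] [-0.007  0.106  0.038 -0.001 -0.185 -0.002] [-0.00373621 -0.00037825  0.04463825]
```

>>> arm_command --moves '[[[-0.003, 0, 0.02], [0, 0, 0], 0.07], [[-0.003, 0, 0.035], [0, 0, 0], 0.07], [[-0.003, 0, 0.044], [0, 0, 0], 0.07], [[-0.003, 0, 0.044], [0, 0, 0], 0.07], [[-0.003, 0, 0.044], [0, 0, 0], 0.06]]' --squeeze 40

```text
time: 2.2
tool_pos: [0.4467, -0.3383, 0.0336]
tool_rot: [3.141, 0.001, 1.697]
contact_force: [1.0, -0.5, -0.2]
opening: 0.066
grip_force: 0.0
```

>>> arm_command --moves '[[[0, 0, 0], [0, 0, 0], 0.05], [[0, 0, 0], [0, 0, 0], 0.04], [[0, 0, 0], [0, 0, 0], 0.03], [[0, 0, 0], [0, 0, 0], 0.03], [[0, 0, 0], [0, 0, 0], 0.03]]' --squeeze 40

```text
time: 2.7
tool_pos: [0.4461, -0.3383, 0.0331]
tool_rot: [3.142, 0.0, 1.697]
contact_force: [-2.2, 0.1, 3.2]
opening: 0.0354
grip_force: 40.0
```

>>> arm_command --moves '[[[0, 0, -0.02], [0, 0, 0], 0.03], [[0, 0, -0.06], [0, 0, 0], 0.03], [[0.02, 0.005, -0.1], [0, 0, -0.02], 0.03], [[0.06, 0.02, -0.12], [0, 0, -0.05], 0.03], [[0.105, 0.04, -0.12], [0, 0, -0.076], 0.03]]'

```text
time: 3.2
tool_pos: [0.4741, -0.2298, 0.156]
tool_rot: [3.137, 0.005, 1.771]
contact_force: [1.9, 0.7, -1.3]
opening: 0.0355
grip_force: 40.0
```

>>> arm_command --moves '[[[0.045, 0.013, 0], [0, 0, 0], 0.03], [[0.09, 0.026, 0], [0, 0, 0], 0.03], [[0.135, 0.039, 0], [0, 0, 0], 0.03], [[0.18, 0.052, 0], [0, 0, 0], 0.03], [[0.225, 0.065, 0], [0, 0, 0], 0.03]]'

```text
time: 3.7
tool_pos: [0.491, 0.0064, 0.1527]
tool_rot: [3.141, -0.0, 1.773]
contact_force: [1.0, 0.1, -1.0]
opening: 0.0362
grip_force: 40.0
```

>>> arm_command --moves '[[[0.025, 0.005, 0], [0, 0, 0], 0.03], [[0.03, 0.005, 0], [0, 0, 0], 0.03], [[0.03, 0.005, 0], [0, 0, 0], 0.03], [[0.03, 0.005, 0], [0, 0, 0], 0.03], [[0.03, 0.005, 0], [0, 0, 0], 0.03]]'

```text
time: 4.2
tool_pos: [0.4902, 0.0336, 0.1527]
tool_rot: [3.142, 0.0, 1.771]
contact_force: [0.5, 0.0, -1.0]
opening: 0.0357
grip_force: 40.0
```

Run:
```python
from cell import robot
from h import *
import cv2,pickle
m=robot.camera_model("wrist");s=robot.observe();p=robot.read_camera("wrist");cv2.imwrite("pics/w2.png",p[:,:,::-1]);pickle.dump((m,s),open("w2.pkl","wb"))
print(s["time"],s["tool_pos"],s["tool_rot"],s["opening"],s["contact_force"])
c=p[0:290,100:480,::-1];cv2.imwrite("pics/w2c.png",cv2.resize(c,None,fx=2,fy=2,interpolation=cv2.INTER_CUBIC))
```

```text
4.2 [0.49019591 0.03362387 0.15268517] [3.14156506e+00 2.30261117e-04 1.77099603e+00] 0.03565884701187553 [ 0.52803898  0.00423815 -0.97207909]
```

View pics/w2c.png

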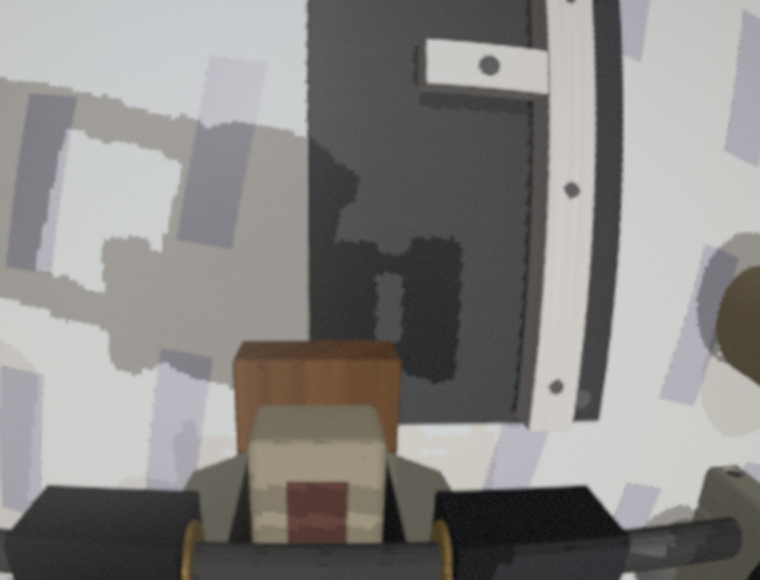

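The wrist view shows the jig clearly. The stop's inner corner (top) is at crop (548,95), the fence's near end at (527,429) and the plate corner at (598,419). The held block is upright, with its far base edge at (236,362) to (400,360). I fit the jig and the block in hand from these.

Run:
```python
from cell import robot
from h import *
import pickle
m,s=pickle.load(open("w2.pkl","rb"))
cv=lambda c:np.array(c)/2+(99.75,-.25)
px=cv([(548,95),(547,48),(424,92),(427,40),(527,429),(573,429),(515,411)])
z=.036
g=lambda p:[place(p,[(0,0,z),(0,.022,z),(-.06,0,z),(-.06,.022,z),(0,-p[3],z),(.025,-p[3],z),(0,-p[3],.012)])]
p,r=fit([(m,px,1)],[.6,.2,.2,.15],g);print("corner",p.round(4),r)
# consistency: plate near-right corner, left edge
print("plate px expected",proj(m,place(p,[(.025+.0,-p[3]-.005,.012)]),1)*2-(200,0))
bx=cv([(236,362),(400,360),(245,342),(395,342),(250,447),(384,445)])
def gb(q):
    L=[(-.025,.035,.025),(.025,.035,.025),(-.025,.035,0),(.025,.035,0),(-.018,.022,.055),(.018,.022,.055)]
    return [place(q,L)+(0,0,q[3])]
q,r=fit([(m,bx,1)],[.49,.034,.2,.12],gb);print("block",q.round(4),r)
pickle.dump((p,q,s),open("fit.pkl","wb"))
c,sn=np.cos(p[2]),np.sin(p[2])
home=lambda x,y:p[:2]+np.array([c*x-sn*y,sn*x+c*y])
H=home(-.025,-.035);A=home(-.037,-.047)
print("home",H,"approach",A,"yaw err",q[2]-p[2])
rel=s["tool_pos"][:2]-q[:2];print("tcp-block",rel)
print("shift to approach",toolshift(s,np.r_[A+rel,s["tool_pos"][2]]))
```

```text
corner [0.5719 0.1904 0.2088 0.1686] [-0.1  0.1 -0.   2.   0.7 -3.6 -1.2  0.   1.  -0.  -0.7 -0.7  0.   0.8]
plate px expected [[554.00556872 419.45553179]]
block [0.4926 0.0334 0.203  0.1154] [-0.5  0.6  0.9  1.4 -0.2  0.3 -1.6  0.2 -0.3 -1.7  2.3 -0.9]
home [0.55473368 0.15093847] approach [0.54548179 0.13671164] yaw err -0.005847751132713186
tcp-block [-0.00242738  0.00023701]
shift to approach [ 9.07493549e-02  7.23504436e-02 -1.88999374e-05]
```

>>> arm_command --moves '[[[0.03, 0.023, 0], [0, 0, -0.008], 0.03], [[0.06, 0.047, 0], [0, 0, -0.008], 0.03], [[0.09, 0.07, 0.02], [0, 0, -0.008], 0.03], [[0.09, 0.07, 0.06], [0, 0, -0.008], 0.03], [[0.09, 0.07, 0.08], [0, 0, -0.008], 0.03]]'

```text
time: 4.75
tool_pos: [0.5396, 0.137, 0.0699]
tool_rot: [-3.138, -0.0, 1.781]
contact_force: [-1.1, -0.9, -1.2]
opening: 0.0362
grip_force: 40.0
```

>>> arm_command --moves '[[[0, 0, 0.01], [0, 0, 0], 0.03], [[0, 0, 0.018], [0, 0, 0], 0.03], [[0, 0, 0.02], [0, 0, 0], 0.03], [[0, 0, 0.02], [0, 0, 0], 0.03], [[0, 0, 0.02], [0, 0, 0], 0.03]]'

```text
time: 5.25
tool_pos: [0.5413, 0.137, 0.0538]
tool_rot: [3.14, 0.0, 1.78]
contact_force: [0.0, -0.4, -1.1]
opening: 0.0358
grip_force: 40.0
```

Run:
```python
from cell import robot
from h import *
import cv2,pickle
m=robot.camera_model("wrist");s=robot.observe();p=robot.read_camera("wrist");pickle.dump((m,s),open("w3.pkl","wb"))
print(s["time"],s["tool_pos"],s["tool_rot"],s["opening"],s["contact_force"])
c=p[60:290,140:440,::-1];cv2.imwrite("pics/w3c.png",cv2.resize(c,None,fx=2.5,fy=2.5,interpolation=cv2.INTER_CUBIC))
```

```text
5.25 [0.54133841 0.13696633 0.05379203] [3.13951315e+00 2.19993784e-04 1.78045693e+00] 0.03583098354683464 [ 0.01026387 -0.39991892 -1.05758213]
```

View pics/w3c.png

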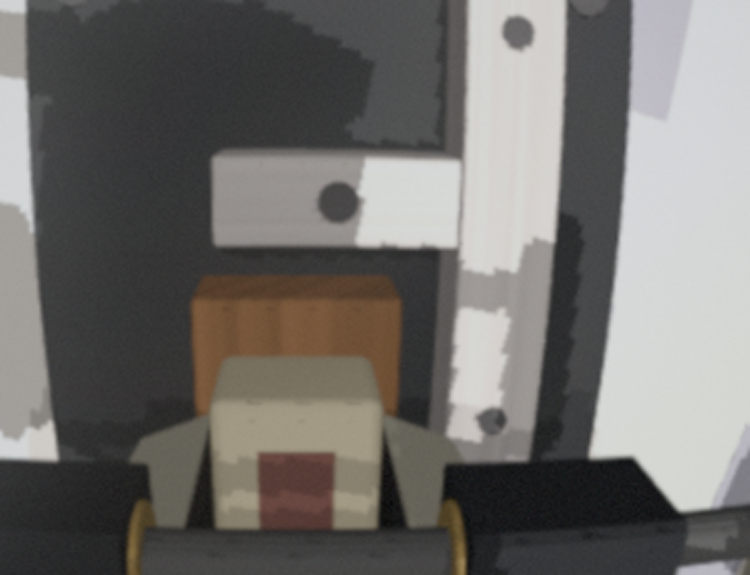

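The block hangs about 9 mm above the plate, square to the jig. It has about 12 mm to the stop (block end row 298, stop face row 247) and to the fence (block edge column 400, fence column 452).

>>> arm_command --moves '[[[0, 0, 0.004], [0, 0, 0], 0.03], [[0.003, 0, 0.0075], [0, 0, 0], 0.03], [[0.006, 0, 0.0075], [0, 0, 0], 0.03], [[0.009, 0, 0.0075], [0, 0, 0], 0.03], [[0.009, 0, 0.0075], [0, 0, 0], 0.03]]'

```text
time: 5.8
tool_pos: [0.5384, 0.1465, 0.0451]
tool_rot: [-3.141, -0.0, 1.781]
contact_force: [0.9, 0.7, -1.3]
opening: 0.0356
grip_force: 40.0
```

>>> arm_command --moves '[[[0.0005, 0, 0], [0, 0, 0], 0.03], [[0.001, 0, 0], [0, 0, 0], 0.03], [[0.0015, 0, 0], [0, 0, 0], 0.03], [[0.002, 0, 0], [0, 0, 0], 0.03], [[0.002, 0, 0], [0, 0, 0], 0.03]]'

```text
time: 6.3
tool_pos: [0.5384, 0.147, 0.0453]
tool_rot: [-3.141, 0.001, 1.781]
contact_force: [-0.5, -5.0, -0.6]
opening: 0.0356
grip_force: 40.0
```

Stop contact is felt (−5 N). I ease it a little and move toward the fence.

>>> arm_command --moves '[[[-0.001, 0.002, 0], [0, 0, 0], 0.03], [[-0.001, 0.004, 0], [0, 0, 0], 0.03], [[-0.001, 0.006, 0], [0, 0, 0], 0.03], [[-0.001, 0.008, 0], [0, 0, 0], 0.03], [[-0.001, 0.008, 0], [0, 0, 0], 0.03]]'

```text
time: 6.8
tool_pos: [0.5466, 0.1486, 0.0452]
tool_rot: [3.141, 0.0, 1.781]
contact_force: [0.3, -2.4, -1.0]
opening: 0.0359
grip_force: 40.0
```

>>> arm_command --moves '[[[0, 0.001, 0], [0, 0, 0], 0.03], [[0, 0.002, 0], [0, 0, 0], 0.03], [[0, 0.003, 0], [0, 0, 0], 0.03], [[0, 0.003, 0], [0, 0, 0], 0.03], [[0, 0.003, 0], [0, 0, 0], 0.03]]'

```text
time: 7.3
tool_pos: [0.5495, 0.1492, 0.0452]
tool_rot: [3.141, 0.0, 1.781]
contact_force: [-0.1, -2.2, -1.3]
opening: 0.0358
grip_force: 40.0
```

>>> arm_command --moves '[[[0, 0.001, 0], [0, 0, 0], 0.03], [[0, 0.002, 0], [0, 0, 0], 0.03], [[0, 0.003, 0], [0, 0, 0], 0.03], [[0, 0.003, 0], [0, 0, 0], 0.03], [[0, 0.003, 0], [0, 0, 0], 0.03]]'

```text
time: 7.8
tool_pos: [0.5524, 0.1498, 0.0453]
tool_rot: [3.141, 0.0, 1.781]
contact_force: [-0.3, -3.0, -1.5]
opening: 0.036
grip_force: 40.0
```

>>> arm_command --moves '[[[0, 0.0005, 0], [0, 0, 0], 0.03], [[0, 0.001, 0], [0, 0, 0], 0.03], [[0, 0.0015, 0], [0, 0, 0], 0.03], [[0, 0.0015, 0], [0, 0, 0], 0.03], [[0, 0.0015, 0], [0, 0, 0], 0.03]]'

```text
time: 8.3
tool_pos: [0.5535, 0.15, 0.0452]
tool_rot: [-3.141, 0.0, 1.781]
contact_force: [-1.5, -4.1, -0.2]
opening: 0.0356
grip_force: 40.0
```

>>> arm_command --moves '[[[0, 0.0005, 0], [0, 0, 0], 0.03], [[0, 0.001, 0], [0, 0, 0], 0.03], [[0, 0.001, 0], [0, 0, 0], 0.03], [[0, 0.001, 0], [0, 0, 0], 0.03], [[0, 0.001, 0], [0, 0, 0], 0.03]]'

```text
time: 8.8
tool_pos: [0.5536, 0.1501, 0.0452]
tool_rot: [-3.139, -0.0, 1.781]
contact_force: [-5.1, -4.6, 2.0]
opening: 0.0358
grip_force: 40.0
```

Fence contact now (about 6 N). Next is the slanting push, down and toward the fence together.

>>> arm_command --moves '[[[0, 0.0003, 0.0005], [0, 0, 0], 0.03], [[0, 0.0006, 0.001], [0, 0, 0], 0.03], [[0, 0.0008, 0.0015], [0, 0, 0], 0.03], [[0, 0.001, 0.002], [0, 0, 0], 0.03], [[0, 0.001, 0.002], [0, 0, 0], 0.03]]'

```text
time: 9.3
tool_pos: [0.5537, 0.1501, 0.0451]
tool_rot: [-3.138, 0.0, 1.781]
contact_force: [-13.2, -6.5, 19.9]
opening: 0.0353
grip_force: 40.0
```

>>> arm_command --moves '[[[0, -0.0002, -0.0005], [0, 0, 0], 0.03], [[0, -0.0003, -0.001], [0, 0, 0], 0.03], [[0, -0.0003, -0.001], [0, 0, 0], 0.03], [[0, -0.0003, -0.001], [0, 0, 0], 0.03], [[0, -0.0003, -0.001], [0, 0, 0], 0.03]]'

```text
time: 9.8
tool_pos: [0.5537, 0.1501, 0.0451]
tool_rot: [-3.138, 0.0, 1.781]
contact_force: [-9.1, -5.7, 11.2]
opening: 0.0357
grip_force: 40.0
```

Run:
```python
from cell import robot
from h import *
import cv2
for i in range(3):
    p=robot.read_camera("wrist");s=robot.observe();f=s["contact_force"];c,n=np.cos(.2088),np.sin(.2088)
    print(s["time"],"fence",-(f[0]*c+f[1]*n),"stop",-(-f[0]*n+f[1]*c),"plate",f[2],s["torque"].round(2),s["tool_pos"])
c=p[60:290,140:440,::-1];cv2.imwrite("pics/w4c.png",cv2.resize(c,None,fx=2.5,fy=2.5,interpolation=cv2.INTER_CUBIC))
```

```text
9.85 fence 10.835421669980779 stop 4.425931779204916 plate 11.535353471179825 [-1.03  1.69 -0.19] [0.55367194 0.15008584 0.04515184]
9.9 fence 11.533998387562399 stop 3.862636726299038 plate 11.864731142139203 [-1.07  1.73 -0.16] [0.55364716 0.15004254 0.04513853]
9.95 fence 11.200145388358864 stop 3.6615585603077117 plate 11.850280337711773 [-1.06  1.68 -0.16] [0.55363532 0.15007052 0.04514525]
```

View pics/w4c.png

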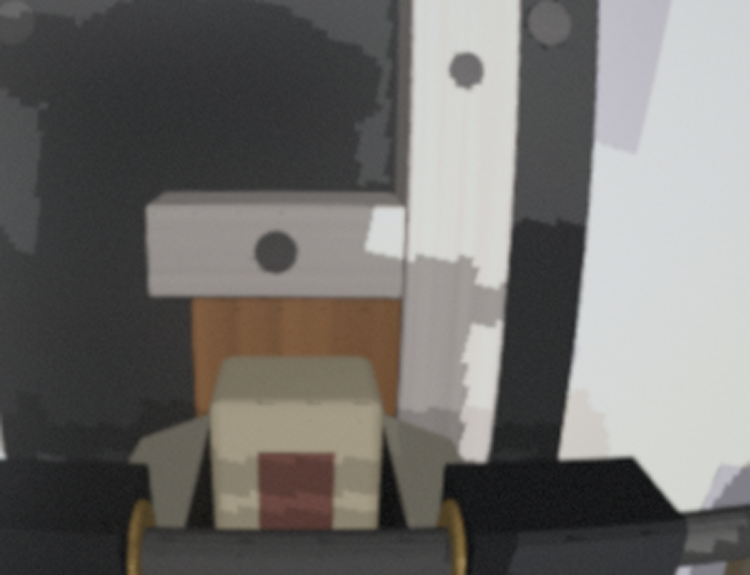

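The block's end is flush with the stop (row 297) and its long side is flush with the fence (column 400). The push is steady at about 11 N on the fence and about 12 N on the plate, so I hand in.

```bash
python3 -c "
from cell import robot
print(robot.hand_in())"
```

```text
the job is handed in; nothing more can be done
None
```

The block stands on the jig plate flush with fence and stop, held by a steady slanting push of about 11 N on the fence and 12 N on the plate, and the job is handed in; no verdict came back.

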